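Capture a coil former in bench tweezers

TASK

From the blue tray take the one coil former whose flange fits the round recess of the bench tweezers' base plate (the middle of the three sizes), stand it fully home and upright in that recess between the open prongs, and let it go; leave the other two formers standing where they are. Then squeeze the sprung tweezers by their ribbed grips until the two tips stand over the two lines marked on the plate, 30 mm apart, so that the prongs reach in under the upper flange without pinching the barrel. Finish while still squeezing: the program ends with the gripper holding the tips steady on the lines.

Things in the scene. Friction and masses are not known exactly. Their poses are not given: they have to be found in the camera images.
- former_40: The middle-sized former, the one that fits the recess: white plastic coil former, an upright spool: two 40 mm flanges, 5 mm thick (0-5 and 25-30 mm above its underside), on a 16 mm barrel; above them a round stem, 20 mm across, from 30 to 60 mm. 30 to 65 g. Origin: centre of its underside, z up. It stands in the tray, about 100 mm from its neighbours; the formers differ only in flange diameter.
- former_30: The smallest former, to be left alone: white plastic coil former, an upright spool: two 30 mm flanges, 5 mm thick (0-5 and 25-30 mm above its underside), on a 16 mm barrel; above them a round stem, 20 mm across, from 30 to 60 mm. 30 to 65 g. Origin: centre of its underside, z up. It stands in the tray, about 100 mm from its neighbours; the formers differ only in flange diameter.
- former_50: The largest former, to be left alone: white plastic coil former, an upright spool: two 50 mm flanges, 5 mm thick (0-5 and 25-30 mm above its underside), on a 16 mm barrel; above them a round stem, 20 mm across, from 30 to 60 mm. 30 to 65 g. Origin: centre of its underside, z up. It stands in the tray, about 100 mm from its neighbours; the formers differ only in flange diameter.
- tray_in (a point): Centre of the floor, 4 mm above the table, of a shallow blue tray, 200 x 200 mm with 22 mm high walls. The three formers and a 40 mm high amber jar stand near the corners of a 100 mm square in it, in any order.
- clamp: Aluminium base plate of the bench tweezers, fixed to the table, 245 x 100 mm, top 12 mm above the table. Origin: under the recess's centre, at table height; x along the tweezers, from the heel block (centred at x = -167 mm, 56 mm high) to the tips, y to the left prong, z up. The plate reaches from x = -185 to +60 mm.
- seat (a point): Centre of the floor of the round recess (44 mm wide, 5 mm deep) in the plate, 7 mm above the table, where the former's underside centre belongs; axes as the clamp's.
- mark_left (a point): On the left engraved dark line on the plate (the lines run along the clamp's x, from x = 32 to 56 mm, at y = +-15 mm), at the point that the left tip must stand over; plate-top height.
- mark_right (a point): The same on the right line, 30 mm from the left one.
- grip_left (a point): Ribbed steel grip pad of the left prong, 26 mm long, 8 mm thick, 17 to 50 mm above the table, some 55 mm behind the recess. This point: middle of its outer face, where a finger presses; x along it. The outer faces of the two grips are 63 mm apart at rest, 44 mm (and parallel) with the tips on the lines; 1 mm less grip width closes the tip gap by 1.8 mm.
- grip_right (a point): The same on the right prong.
- tip_left (a point): Inner edge of the tip's end, 22 mm above the table. The tip gap is the distance between these points of both tips: 64 mm at rest, 30 mm on the lines.
- tip_right (a point): The same of the right prong.
- prong_left: Left steel prong of the tweezers, 200 mm long, passing beside the recess 17 to 27 mm above the table. Origin: on its upright hinge at the heel, 22 mm above the table; x runs forward along the prong. At rest the prongs' inner faces are 58 mm apart across the recess.
- prong_right: The right prong, mirrored.
- jaw_left (a joint): Left prong's angle in rad about its upright hinge at x = -165, y = 8 mm of the clamp: 0 at rest (open), 0.086 with its tip over its line, stop at 0.15. The prongs move independently, each sprung open: about 2.7 N at its grip at rest, 7.4 N on the line.
- jaw_right (a joint): Right prong's hinge angle, likewise: 0 at rest, 0.086 with its tip over its line.
There are look-alikes about, which are no part of the job. What is shaped like the former_40 but purple, red or yellow is not meant.

How it is judged (in metres and radians):
On the way, in this order (a step that is already met when the one before it is completed fails the run):
1. the 40 mm former stands home and upright in the recess, let go, with the tweezers still open (horizontal distance between former_40 and seat below 0.0035 m and z of former_40 in the frame of seat between -0.002 and 0.002 m and angle between former_40's own z axis and vertical below 0.06 rad and contact force between former_40 and the fingers below 0.1 N and distance between tip_left and tip_right above 0.045 m), for 0.2 s.
2. the grips are squeezed and the tips stand on the lines (distance between tip_left and tip_right between 0.0265 and 0.0335 m and y of tip_left in the frame of clamp between 0.01 and 0.02 m and y of tip_right in the frame of clamp between -0.02 and -0.01 m and contact force between the fingers and prong_left above 1 N and contact force between the fingers and prong_right above 1 N), for 0.5 s.
At the end, for the whole second after the job is handed in: 40 mm former in the recess: down within 2 mm, centred within 3.5 mm, upright within 0.06 rad, free of the fingers. Fingers press both grips (over 1 N); tip gap 30 +-3.5 mm, each tip within 5 mm of its line, still, pressing the former under 1 N. Other formers upright (all of step 2 and horizontal distance between former_40 and seat below 0.0035 m and z of former_40 in the frame of seat between -0.002 and 0.002 m and angle between former_40's own z axis and vertical below 0.06 rad and contact force between former_40 and the fingers below 0.1 N and contact force between former_40 and prong_left below 1 N and contact force between former_40 and prong_right below 1 N and velocity of joint jaw_left between -0.02 and 0.02 rad/s and velocity of joint jaw_right between -0.02 and 0.02 rad/s and angle between each of former_30, former_50's own z axis and vertical below 0.1 rad); the arm keeps its last pose, push and grip.
It fails at once if the 30 mm former is moved more than 30 mm (distance of former_30 from where it was at the start of the episode above 0.03 m).
It fails at once if the 50 mm former is moved more than 30 mm (distance of former_50 from where it was at the start of the episode above 0.03 m).
It also fails if it takes over 51 s, if anything falls off the work surface, if the arm or the gripper's body presses on something with over 40 N, if the wrist force passes 120 N, or if a joint passes its speed limit or range.

ROBOT

A 6-joint arm with a two-finger parallel gripper is mounted at the origin on the work surface. World frame = base frame: x ahead of the robot, y to its left, z up, the work surface at z = 0. Lengths are in m, angles in degrees, forces in N, time in s.
With the tool pointing down it reaches from about 0.35 to 0.875 m from the base axis. Payload 4.2 kg.
Tool frame: the origin (TCP) lies on the centre line of the jaws, within the pads' length; the fingertips stand 11 mm ahead of it and the grasp point (between the pads) lies 8 mm behind it; z points along the fingers, y is the line along which they close (so a half turn about z gives the same grasp; the last joint's range is limited). The gripper opens to 87 mm and grips with 3 to 60 N. Pads are 19 mm wide; open, the fingers measure 117 mm over their backs; the gripper's body (75 mm by 190 mm) begins 51 mm behind the grasp point.
Start: joints at [-53.652, 22.042, 0.453, 0, -68.411, -14.817], TCP at [0.229, -0.581, 0.234] pointing down, gripper open.
Joint ranges: [-179.83, 179.83], [-69.29, 118.12], [-61.27, 80.66], [-181.25, 117.63], [-171.15, -9.14], [-177.46, 177.46]. Speed limits (degrees/s): [159.86, 159.86, 180, 180, 180, 180].

INTERFACE

Orientations are given as a 3x3 rotation matrix whose columns are the frame's x, y, z axes.
In Python, from station import r gives the robot as it stands.
- The arm moves only by the tool servo_tool, never from a script. Its argument "commands" is a list that holds one entry, the list of rows, each a list of 7 numbers: the closure, from 0 (fully open) to 1 (shut), then the shift along the tool's x, y, z in mm, then the turn, a rotation vector about the tool's x, y, z in rad. In form: [[[claw, x, y, z, ax, ay, az], ...]]. A call has exactly 5 rows; each row is the pose to reach, as a shift and turn from the pose commanded when the call began, along the tool's axes at that moment; what a row does not reach only later rows make up. A row lasts 1/10 s, in which the tool goes at most 50 mm and 8.59 degrees, less where a joint would pass 70% of its speed; a pose out of reach is approached as far as the arm can. A call with a gripper value outside its range is refused whole. The fingers move at their own pace and stop on an object; the grip force is fixed at half the most. Time passes only in rows, so rows that repeat a pose let the fingers close, or fill a call up. It gives the time, the measured TCP pose, the force, the opening and the grip force at its end, in the units of the state.
- r.sense(): the state, without advancing time (a new reading comes with each control period).
- r.capture(name): name is "scene" or "side" or "wrist"; returns a dict with "pixels" (480x640x3 uint8, red, green, blue), "camera_matrix" (3x3 intrinsics, pixels), "dist" ([k1, k2, p1, p2, k3] as OpenCV has them; the pictures are not rectified), "R" (3x3) and "t" (3): a world point X has camera coordinates R X + t. Camera axes: x right, y down, z forward; pixel columns grow to the right and rows downward; lengths in m; the calibration is good to about 2 mm. A picture is of the moment at which its call begins. There is no depth.
- r.finish_job(): hands the job in; it is judged then, once.
The state is a dict: "time_s": time; "joints": joint angles; "joint_velocities": joint speeds; "effort": joint torques, N m; "tcp_pos": TCP position; "ee_rot": TCP orientation; "wrist_force": force on the tool from outside, world axes, zero at the start; "moment": the same for the moment, N m; "gripper_width": opening from 0.0 (shut) to 1.0 (fully open); "gripper_force": force on a finger pad.
Only numpy, scipy, OpenCV 4.12 (cv2) and the standard library are available. Lean on these libraries where they do the work, as an engineer would, in place of code of your own. Each camera call takes 0.05 s, during which the arm holds its last target. There are 200 camera calls.

## Working session

There is one attempt and no reset: what is moved stays moved. The work goes in short steps, Python scripts to look and compute and a tool call to move; the robot and the scene stay as the last step left them, time stands still between calls to the robot, and variables do not carry over. Pictures are saved under pics/ and viewed, at most 10 in all, crops included, and the job is handed in when it is done.

Besides the shell and the picture viewer there is one more tool, called after "Emit:" in YAML: its name, and indented under it one key for each argument. servo_tool: Moves the arm, as the interface text tells. Its arguments: {"type":"object","properties":{"commands":{"type":"array","items":{"type":"array","items":{"type":"array","items":{"type":"number"}}}}},"required":["commands"]}

```bash
mkdir -p pics; ls; cat > h.py <<'E'
import numpy as np, cv2
from station import r
def snap(cam,name):
    c=r.capture(cam); cv2.imwrite(f'pics/{name}.png',c['pixels'][:,:,::-1]); np.savez(f'pics/{name}.npz',**{k:np.array(v) for k,v in c.items()}); return c
def load(name): return dict(np.load(f'pics/{name}.npz'))
def ray(c,uv):
    K=np.array(c['camera_matrix'],float);d=np.array(c['dist'],float);R=np.array(c['R']);t=np.array(c['t']).ravel()
    n=cv2.undistortPoints(np.array([[uv]],float),K,d)[0,0]
    v=R.T@np.array([n[0],n[1],1]); return -R.T@t, v/np.linalg.norm(v)
def plane(c,uv,z):
    o,v=ray(c,uv); return o+v*(z-o[2])/v[2]
def tri(obs):
    A=np.zeros((3,3));b=np.zeros(3)
    for c,uv in obs:
        o,v=ray(c,uv);P=np.eye(3)-np.outer(v,v);A+=P;b+=P@o
    X=np.linalg.solve(A,b); return X
def proj(c,X):
    R=np.array(c['R'],float);t=np.array(c['t'],float).ravel()
    return cv2.projectPoints(np.array([X],float),cv2.Rodrigues(R)[0],t,np.array(c['camera_matrix'],float),np.array(c['dist'],float))[0][0,0]
E
python3 - <<'E'
from h import *
a=snap('scene','s0');b=snap('side','d0');w=snap('wrist','w0')
for c in(a,b,w): print(np.round(-np.array(c['R']).T@np.array(c['t']).ravel(),3), np.round(np.array(c['R'])[2],2))
cv2.imwrite('pics/both.png',cv2.resize(np.vstack([a['pixels'],b['pixels']])[:,:,::-1],None,fx=.625,fy=.625))
s=r.sense();print(s['tcp_pos'],s['ee_rot'],s['time_s'],s['gripper_width'])
E
```

```text
pics
[1.32  0.302 0.666] [-0.73 -0.37 -0.57]
[0.279 0.53  0.723] [ 0.28 -0.67 -0.69]
[ 0.155 -0.611  0.384] [ 0.27  0.11 -0.96]
[ 0.22921699 -0.58097986  0.2327305 ] [[-9.30264814e-01 -3.66888001e-01 -7.54588861e-04]
 [-3.66888746e-01  9.30263612e-01  1.50332862e-03]
 [ 1.50413328e-04  1.67534388e-03 -9.99998585e-01]] 0.15 0.9979632005862725
```

View pics/s0.png

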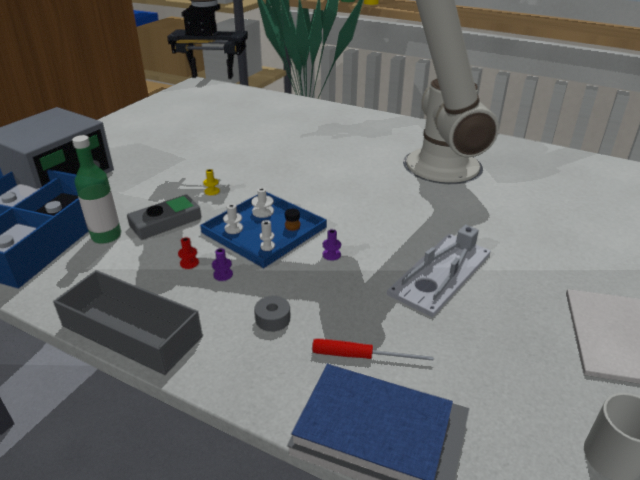

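View pics/d0.png

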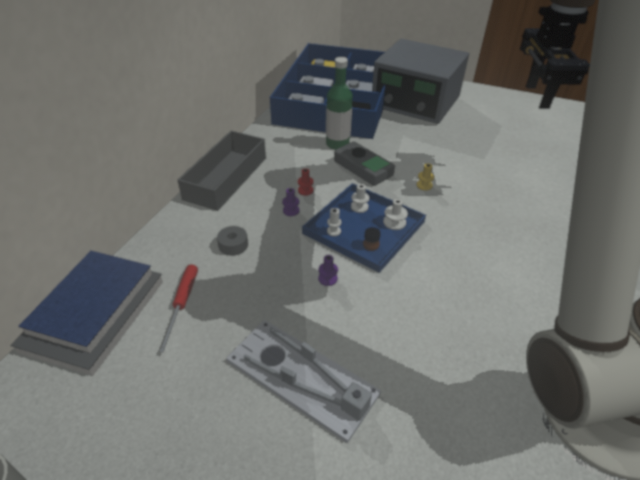

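The scene view shows the tray at about (264,227), its formers at (232,220), (262,205) and (267,236), and the clamp recess at (426,286). In the side view the formers are at (360,198), (395,214) and (335,222), with the recess at (273,356). The middle size looks like scene (232,220) / side (360,198).

```bash
python3 - <<'E'
from h import *
a=load('s0');b=load('d0')
for n,p,q in [('mid',(231,208),(361,186)),('big',(262,191),(397,202)),('small',(266,222),(335,210)),('jar',(292,213),(372,232)),('recess',(426,286),(273,356)),('heeltop',(467,232),(357,394))]:
    X=tri([(a,p),(b,q)]);print(n,X.round(4),proj(a,X).round(1),proj(b,X).round(1))
# size: flange widths in both views by white mask
for c,nm,box in((a,'s',(205,185,325,262)),(b,'d',(310,180,420,255))):
    im=c['pixels'][box[1]:box[3],box[0]:box[2]].astype(int)
    m=((im.min(2)>110)&(im.max(2)-im.min(2)<50)).astype(np.uint8)
    n,l,st,ce=cv2.connectedComponentsWithStats(m)
    for i in range(1,n):
        if 60<st[i,4]<900: print(nm,st[i]+np.array([box[0],box[1],0,0,0]))
w=load('w0');s=r.sense();R=np.array(s['ee_rot']);p=np.array(s['tcp_pos'])
co=-w['R'].T@w['t'].ravel();print('cam in tool',R.T@(co-p),(R.T@w['R'].T).round(3),w['camera_matrix'])
E
```

```text
mid [ 0.5351 -0.3228  0.0612] [230.5 207.1] [360.7 186.9]
big [ 0.4438 -0.3005  0.0623] [261.7 190.6] [396.8 202.5]
small [ 0.5557 -0.2182  0.0659] [266.  222.1] [335.  209.9]
jar [ 0.4677 -0.2081  0.0427] [291.8 212.7] [371.9 232.3]
recess [0.5308 0.1246 0.0084] [425.9 285.9] [272.9 356.2]
heeltop [0.3692 0.1563 0.0473] [466.7 231.7] [356.7 394.6]
s [260 221  15  29 270]
s [281 231  44  31 701]
s [205 237  18  22 230]
s [225 248  24  14 137]
d [353 193  16  19 184]
d [330 219  11  16 108]
d [396 229  24  26 324]
d [312 243  26  12 164]
cam in tool [ 0.08008532 -0.00058542 -0.15111637] [[-0.    -0.956 -0.293]
 [ 1.    -0.001  0.001]
 [-0.001 -0.293  0.956]] [[348.81844846   0.         315.08232208]
 [  0.         348.81844846 239.28090614]
 [  0.           0.           1.        ]]
```

Emit:
servo_tool:
  commands:
    - [[0.3,-30,10,3,0,0,0.1],[0.3,-75,25,8,0,0,0.2],[0.3,-120,40,13,0,0,0.32],[0.3,-165,56,18,0,0,0.44],[0.3,-210,71,22,0,0,0.56]]

```text
time_s: 0.65
tcp_pos: [0.3996, -0.4367, 0.211]
ee_rot: [[-0.982, 0.188, -0.001], [0.188, 0.982, 0.001], [0.001, 0.0, -1.0]]
wrist_force: [0.4, -1.0, 0.3]
gripper_width: 0.719
gripper_force: 0.0
```

Emit:
servo_tool:
  commands:
    - [[0.45,-28,34,2,0,0,0],[0.45,-56,69,4,0,0,0],[0.45,-84,104,6,0,0,0],[0.45,-111,138,8,0,0,0],[0.45,-111,138,8,0,0,0]]

```text
time_s: 1.15
tcp_pos: [0.5363, -0.3196, 0.2025]
ee_rot: [[-0.984, 0.178, -0.0], [0.178, 0.984, 0.001], [0.0, 0.001, -1.0]]
wrist_force: [-0.2, -0.8, -0.4]
gripper_width: 0.554
gripper_force: 0.0
```

```bash
python3 - <<'E'
from h import *
w=snap('wrist','w1');s=r.sense();print(s['tcp_pos'],s['gripper_width'])
for X in [(.535,-.323,.064),(.444,-.3,.064),(.556,-.218,.064)]: print(proj(w,X))
E
```

```text
[ 0.53453941 -0.32095871  0.20262267] 0.5533513614816339
[310.7743721  228.94958167]
[318.57788774 113.23499294]
[435.04143954 231.09947185]
```

View pics/w1.png

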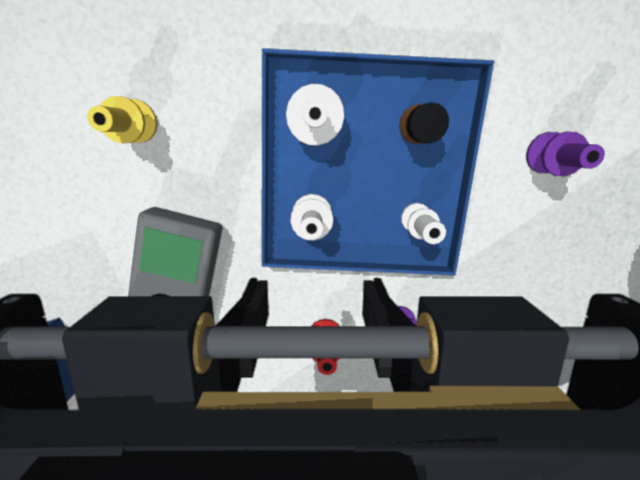

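The wrist view shows the largest former at (315,113), the middle one at (312,220), the smallest at (420,222) and the jar at (425,122). The bore of the middle former's stem is at (312,228).

```bash
python3 - <<'E'
from h import *
w=load('w1');a=load('s0');b=load('d0');im=w['pixels'].astype(int)
s=r.sense();R=np.array(s['ee_rot']);p=np.array(s['tcp_pos'])
white=((im.min(2)>90)&(im[:,:,2]-im[:,:,0]<40)).astype(np.uint8)
dark=(im.max(2)<60).astype(np.uint8)
for n,(x0,y0,x1,y1) in dict(big=(280,78,350,150),mid=(285,185,340,245),small=(395,195,448,248)).items():
    nn,l,st,ce=cv2.connectedComponentsWithStats(white[y0:y1,x0:x1]); i=1+st[1:,4].argmax()
    _,_,sd,cd=cv2.connectedComponentsWithStats(dark[y0:y1,x0:x1]);j=[k for k in range(1,len(sd)) if sd[k,4]>30]
    bb=st[i][:4]+[x0,y0,0,0]
    L=plane(w,(bb[0],bb[1]+bb[3]*.4),.032);Rr=plane(w,(bb[0]+bb[2],bb[1]+bb[3]*.4),.032)
    print(n,bb,'flange mm',(np.linalg.norm(L-Rr)*1e3).round(1))
    for k in j:
        uv=cd[k]+[x0,y0];X=plane(w,uv,.064);print('  hole',uv.round(1),sd[k,4],X.round(4),'tool',(R.T@(X-p)*1e3).round(1))
uv=(312,228);print(tri([(w,uv),(a,(231,206.5)),(b,(361,185.5))]))
E
```

```text
big [286  84  58  62] flange mm 50.1
  hole [314.7 112.9] 84 [ 0.4432 -0.303   0.064 ] tool [ 92.9   1.3 138.7]
mid [290 194  44  47] flange mm 41.5
  hole [311. 228.] 60 [ 0.5343 -0.3226  0.064 ] tool [ -0.2  -1.7 138.6]
small [401 203  45  42] flange mm 42.6
  hole [434.1 232.7] 58 [ 0.5573 -0.2189  0.064 ] tool [ -4.2 104.4 138.7]
[ 0.53457661 -0.32200271  0.06418733]
```

Emit:
servo_tool:
  commands:
    - [[0.45,0,-2,30,0,0,0],[0.45,0,-2,70,0,0,0],[0.45,0,-2,110,0,0,0],[0.45,0,-2,140,0,0,0],[0.45,0,-2,154,0,0,0]]

```text
time_s: 1.7
tcp_pos: [0.5298, -0.325, 0.0463]
ee_rot: [[-0.983, 0.185, -0.006], [0.185, 0.983, 0.002], [0.006, 0.001, -1.0]]
wrist_force: [-0.3, 0.3, 0.2]
gripper_width: 0.553
gripper_force: 0.0
```

Emit:
servo_tool:
  commands:
    - [[0.45,0,0,0,0,0,0],[0.55,0,0,0,0,0,0],[0.65,0,0,0,0,0,0],[0.75,0,0,0,0,0,0],[0.9,0,0,0,0,0,0]]

```text
time_s: 2.2
tcp_pos: [0.5333, -0.325, 0.0508]
ee_rot: [[-0.983, 0.183, 0.002], [0.183, 0.983, -0.001], [-0.002, -0.0, -1.0]]
wrist_force: [-0.9, 0.4, -0.1]
gripper_width: 0.267
gripper_force: 0.2
```

Emit:
servo_tool:
  commands:
    - [[0.9,0,0,0,0,0,0],[0.9,0,0,-10,0,0,0],[0.9,0,0,-30,0,0,0],[0.9,0,0,-60,0,0,0],[0.9,0,0,-90,0,0,0]]

```text
time_s: 2.7
tcp_pos: [0.5324, -0.3248, 0.1408]
ee_rot: [[-0.983, 0.183, -0.001], [0.183, 0.983, 0.0], [0.001, -0.0, -1.0]]
wrist_force: [0.8, -0.7, -0.6]
gripper_width: 0.218
gripper_force: 29.9
```

Emit:
servo_tool:
  commands:
    - [[0.9,5,25,-5,0,0,0],[0.9,12,65,-15,0,0,0],[0.9,20,108,-20,0,0,0],[0.9,28,150,-20,0,0,0],[0.9,36,195,-20,0,0,0]]

```text
time_s: 3.2
tcp_pos: [0.5329, -0.1252, 0.1606]
ee_rot: [[-0.983, 0.184, 0.001], [0.184, 0.983, -0.0], [-0.001, 0.0, -1.0]]
wrist_force: [0.9, -0.1, 0.8]
gripper_width: 0.214
gripper_force: 29.9
```

Emit:
servo_tool:
  commands:
    - [[0.9,8,45,0,0,0,0],[0.9,16,90,0,0,0,0],[0.9,24,130,0,0,0,0],[0.9,29,154,0,0,0,0],[0.9,29,154,0,0,0,0]]

```text
time_s: 3.7
tcp_pos: [0.533, 0.0329, 0.1604]
ee_rot: [[-0.984, 0.179, 0.001], [0.179, 0.984, 0.001], [-0.001, 0.001, -1.0]]
wrist_force: [-0.0, -0.8, -0.3]
gripper_width: 0.213
gripper_force: 29.9
```

```bash
python3 - <<'E'
from h import *
w=snap('wrist','w2');s=r.sense();print(s['tcp_pos'],s['ee_rot'],s['gripper_width'],s['time_s'])
print(proj(w,(.531,.1246,.008)))
E
```

```text
[0.53272493 0.0314641  0.16022634] [[-9.83624259e-01  1.80230074e-01  6.62057108e-04]
 [ 1.80230220e-01  9.83624441e-01  1.67089087e-04]
 [-6.21101074e-04  2.83675577e-04 -9.99999767e-01]] 0.2099056507757123 3.75
[416.63004218 205.20646529]
```

View pics/w2.png

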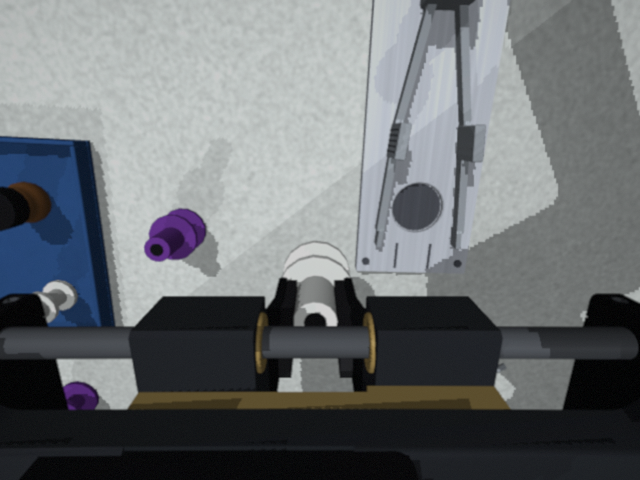

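The view shows the recess at (417,207), the two marked lines at (396,255) and (430,257), the grips at (398,140) and (470,142), and the held former's bore at (316,320).

```bash
cat > rec.py <<'E'
from h import *
def recess(w,near,r0=35,thr=95):
    g=cv2.cvtColor(w['pixels'],cv2.COLOR_RGB2GRAY);x,y=map(int,near);x0,y0=max(x-r0,0),max(y-r0,0)
    sub=cv2.GaussianBlur(g,(3,3),0)[y0:y+r0,x0:x+r0]
    t,m=cv2.threshold(sub,0,255,cv2.THRESH_BINARY_INV+cv2.THRESH_OTSU)
    n,l,st,ce=cv2.connectedComponentsWithStats(m);i=l[y-y0,x-x0]
    cs=max(cv2.findContours((l==i).astype(np.uint8),cv2.RETR_EXTERNAL,cv2.CHAIN_APPROX_NONE)[0],key=len)
    h=cv2.convexHull(cs);e=cv2.fitEllipse(h);return np.array(e[0])+[x0,y0],e,st[i],t
E
python3 - <<'E'
from rec import *
w=load('w2');a=load('s0');b=load('d0');s=r.sense();R=np.array(s['ee_rot']);p=np.array(s['tcp_pos'])
uv,e,st,t=recess(w,(417,207));print(uv,e,st,t)
X=plane(w,uv,.012);print('seat',X.round(4),'tool',(R.T@(X-p)*1e3).round(1))
ua,ea,*_=recess(a,(426,286),14);ub,eb,*_=recess(b,(273,356),16);print(ua,ea[1],ub,eb[1]);print('tri',tri([(w,uv),(a,ua),(b,ub)]).round(4))
g=cv2.cvtColor(w['pixels'],cv2.COLOR_RGB2GRAY)
for x0,y0,x1,y1 in((388,242,404,267),(422,242,438,269)):
    sub=g[y0:y1,x0:x1];_,m=cv2.threshold(sub,0,255,cv2.THRESH_BINARY_INV+cv2.THRESH_OTSU)
    n,l,st,ce=cv2.connectedComponentsWithStats(m);i=1+st[1:,4].argmax();ys,xs=np.where(l==i)
    P=np.array([plane(w,(x+x0,y+y0),.012)[:2] for x,y in zip(xs,ys)]);c=P.mean(0);d=np.linalg.svd(P-c)[2][0];print('line',c.round(4),np.degrees(np.arctan(d[1]/d[0])).round(2),st[i])
# plate left edge
E1,E2=[plane(w,q,.012) for q in((374,5),(360,262))];print('edge',E1,E2,np.degrees(np.arctan((E2-E1)[1]/(E2-E1)[0])))
print(g[[10,60,110,160,230,260],350:390].astype(int)[:, ::2])
sub=g[305:335,300:332];_,_,st,ce=cv2.connectedComponentsWithStats((sub<60).astype(np.uint8))
for q,v in zip(ce[1:],st[1:]):
    uvh=q+[300,305];Y=plane(w,uvh,p[2]-.0465+.06);print('hole',uvh,v,(R.T@(Y-p)*1e3).round(1))
E
```

```text
[416.82625961 206.19084549] ((34.82625961303711, 34.19084548950195), (46.09342956542969, 51.57678985595703), 60.95545959472656) [  10   11   51   48 1878] 120.0
seat [0.5309 0.1237 0.012 ] tool [ 18.5  90.3 148.2]
[425.66069126 284.92262459] (13.756293296813965, 23.17830467224121) [272.3325901  355.57249355] (20.010963439941406, 25.178159713745117)
tri [0.5314 0.1244 0.0104]
line [0.5722 0.1002] -11.77 [ 5  1  5 24 66]
line [0.5817 0.1308] 2.86 [  4   2  12  25 108]
edge [0.37369918 0.10643581 0.012     ] [0.57349224 0.06753563 0.012     ] -11.017779207687191
[[185 190 191 193 196 195 193 188 184 185 179 105 184 196 194 193 195 195
  191 193]
 [198 196 188 189 195 198 201 202 194 140 156 198 199 198 198 188 181 182
  178 177]
 [198 201 203 203 204 200 193 167 133 194 199 199 199 198 196 196 192 190
  190 192]
 [200 201 202 204 201 190 121 190 199 197 196 194 196 197 189 177 178 177
  133 101]
 [183 188 191 165 129 179 180 176 173 180 182 178 171 107 130 151 146 129
  143 178]
 [183 185 162 129 179 176  99  67  71  90 169 175 179 177 175 177 181 178
  176 173]]
hole [314.91315789 323.64473684] [  0   9  32  18 380] [ -1.6   1.2 -13.5]
```

Emit:
servo_tool:
  commands:
    - [[0.9,5,20,0,0,0,0.005],[0.9,10,50,0,0,0,0.01],[0.9,15,80,0,0,0,0.015],[0.9,19,90,0,0,0,0.017],[0.9,19,90,0,0,0,0.017]]

```text
time_s: 4.25
tcp_pos: [0.5304, 0.1221, 0.1597]
ee_rot: [[-0.98, 0.199, -0.0], [0.199, 0.98, -0.0], [0.0, -0.0, -1.0]]
wrist_force: [0.1, -0.8, -0.3]
gripper_width: 0.215
gripper_force: 29.9
```

```bash
python3 - <<'E'
from rec import *
r.capture('side')
w=snap('wrist','w3');s=r.sense();R=np.array(s['ee_rot']);p=np.array(s['tcp_pos']);print(p,R[:,1])
near=proj(w,(.531,.1237,.012));print(near)
uv,e,st,t=recess(w,near,40);print(uv,e,st,t)
X=plane(w,uv,.012);print('seat',X.round(4),'tool',(R.T@(X-p)*1e3).round(1))
Y=tri([(w,uv),(load('w2'),(416.83,206.19))]);print('tri',Y.round(4))
for z in (0.0135-.0,0.0165-.03): print('expected hole/flange top px',proj(w,p+R@np.array([-.0005,0,-z])))
cv2.imwrite('pics/w3c.png',cv2.resize(w['pixels'][120:360,200:440,::-1],None,fx=2.5,fy=2.5))
E
```

```text
[0.53031536 0.12096344 0.15957359] [ 2.00503833e-01  9.79692774e-01 -5.30877568e-04]
[317.83162663 227.23211559]
[317.98017502 227.40036774] ((40.98017501831055, 40.400367736816406), (47.61007308959961, 48.611167907714844), 94.1854248046875) [  17   17   49   43 1605] 137.0
seat [0.5312 0.1238 0.012 ] tool [ -0.3   3.  147.6]
tri [0.5311 0.1238 0.0116]
expected hole/flange top px [314.42779824 321.71693723]
expected hole/flange top px [314.46698248 294.73931274]
```

View pics/w3c.png

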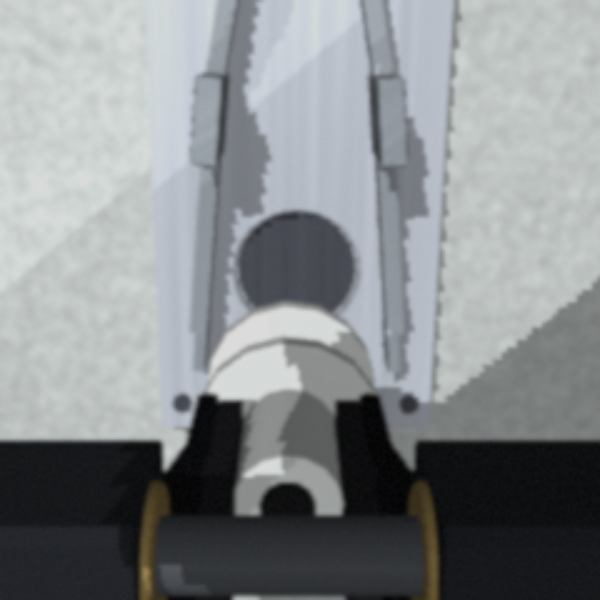

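The crop shows the recess disc at about (318,227) in full-image pixels, just beyond the held flange. The held stem's bore is at about (315,322), as expected. TCP readings scatter by a millimetre or so, so I'll nudge, settle and re-measure.

Emit:
servo_tool:
  commands:
    - [[0.9,0,2,0,0,0,0],[0.9,0,2,0,0,0,0],[0.9,0,2,0,0,0,0],[0.9,0,2,0,0,0,0],[0.9,0,2,0,0,0,0]]

```text
time_s: 4.85
tcp_pos: [0.5309, 0.1239, 0.1595]
ee_rot: [[-0.98, 0.2, -0.0], [0.2, 0.98, -0.0], [0.0, -0.0, -1.0]]
wrist_force: [0.1, -0.1, -0.2]
gripper_width: 0.214
gripper_force: 29.9
```

```bash
python3 - <<'E'
from rec import *
HE=load('w1')
for k in range(3):
    w=r.capture('wrist');s=r.sense();R=np.array(s['ee_rot']);p=np.array(s['tcp_pos'])
    uv,e,st,t=recess(w,proj(w,(.531,.1237,.012)),40);X=plane(w,uv,.012)
    co=-np.array(w['R']).T@np.array(w['t']).ravel()
    print(p.round(4),uv.round(1),X.round(4),'tool',(R.T@(X-p)*1e3).round(1),'camtool',(R.T@(co-p)*1e3).round(1),'camseat',(np.array(w['R'])@X+np.array(w['t']).ravel()).round(4))
E
```

```text
[0.5309 0.1239 0.1595] [314.8 226.9] [0.5309 0.1237 0.012 ] tool [ -0.   -0.2 147.5] camtool [  79.8   -0.3 -151.3] camseat [-2.000e-04 -1.090e-02  3.091e-01]
[0.531  0.124  0.1595] [314.8 226.9] [0.5309 0.1237 0.012 ] tool [  0.   -0.3 147.5] camtool [  79.8   -0.3 -151.3] camseat [-3.000e-04 -1.100e-02  3.091e-01]
[0.5309 0.124  0.1595] [314.8 227.1] [0.531  0.1238 0.012 ] tool [-1.000e-01 -2.000e-01  1.475e+02] camtool [  79.8   -0.2 -151.3] camseat [-3.000e-04 -1.080e-02  3.091e-01]
```

Emit:
servo_tool:
  commands:
    - [[0.9,0.5,0,20,0,0,0],[0.9,0.5,0,50,0,0,0],[0.9,0.5,0,80,0,0,0],[0.9,0.5,0,95,0,0,0],[0.9,0.5,0,95,0,0,0]]

```text
time_s: 5.5
tcp_pos: [0.5289, 0.1234, 0.0622]
ee_rot: [[-0.98, 0.2, -0.005], [0.2, 0.98, -0.003], [0.004, -0.003, -1.0]]
wrist_force: [0.6, 0.4, 0.0]
gripper_width: 0.215
gripper_force: 29.9
```

Emit:
servo_tool:
  commands:
    - [[0.9,0,0,0,0,0,0],[0.9,0,0,2,0,0,0],[0.9,0,0,5,0,0,0],[0.9,0,0,7,0,0,0],[0.9,0,0,9,0,0,0]]

```text
time_s: 6.0
tcp_pos: [0.5306, 0.1242, 0.0558]
ee_rot: [[-0.98, 0.2, 0.001], [0.2, 0.98, 0.0], [-0.001, 0.0, -1.0]]
wrist_force: [0.1, -0.2, 0.3]
gripper_width: 0.212
gripper_force: 29.9
```

Emit:
servo_tool:
  commands:
    - [[0.9,0,0,1,0,0,0],[0.9,0,0,2,0,0,0],[0.9,0,0,2.5,0,0,0],[0.9,0,0,3,0,0,0],[0.9,0,0,3,0,0,0]]

```text
time_s: 6.5
tcp_pos: [0.5307, 0.1242, 0.0532]
ee_rot: [[-0.98, 0.2, 0.001], [0.2, 0.98, 0.0], [-0.001, 0.0, -1.0]]
wrist_force: [-1.6, 0.6, 4.6]
gripper_width: 0.215
gripper_force: 29.9
```

Emit:
servo_tool:
  commands:
    - [[0.75,0,0,0,0,0,0],[0.7,0,0,0,0,0,0],[0.6,0,0,0,0,0,0],[0.45,0,0,0,0,0,0],[0.4,0,0,0,0,0,0]]

```text
time_s: 7.0
tcp_pos: [0.5304, 0.1241, 0.0524]
ee_rot: [[-0.98, 0.2, -0.0], [0.2, 0.98, -0.0], [0.0, -0.0, -1.0]]
wrist_force: [0.8, 0.4, -0.3]
gripper_width: 0.486
gripper_force: 0.0
```

Emit:
servo_tool:
  commands:
    - [[0.3,0,0,-10,0,0,0],[0.2,0,0,-40,0,0,0],[0.1,0,0,-80,0,0,0],[0.05,0,0,-115,0,0,0],[0.05,0,0,-115,0,0,0]]

```text
time_s: 7.5
tcp_pos: [0.5337, 0.1254, 0.174]
ee_rot: [[-0.98, 0.199, 0.012], [0.199, 0.98, 0.005], [-0.011, 0.007, -1.0]]
wrist_force: [0.5, 1.4, -0.3]
gripper_width: 0.913
gripper_force: 0.0
```

Emit:
servo_tool:
  commands:
    - [[0.05,0,0,0,0,0,0],[0.05,0,0,0,0,0,0],[0.05,0,0,0,0,0,0],[0.05,0,0,0,0,0,0],[0.05,0,0,0,0,0,0]]

```text
time_s: 8.0
tcp_pos: [0.5302, 0.124, 0.1668]
ee_rot: [[-0.98, 0.2, -0.001], [0.2, 0.98, -0.001], [0.001, -0.001, -1.0]]
wrist_force: [-0.5, -0.4, 0.3]
gripper_width: 0.95
gripper_force: 0.0
```

```bash
python3 - <<'E'
from h import *
w=snap('wrist','w4');a=snap('scene','s4');b=snap('side','d4');s=r.sense();R=np.array(s['ee_rot']);p=np.array(s['tcp_pos']);print(p,R[:,1],s['gripper_width'],s['time_s'])
print(proj(w,(.531,.1238,.067)),proj(a,(.531,.1238,.067)),proj(b,(.531,.1238,.067)))
m=lambda c,x,y,k,f:cv2.resize(c['pixels'][y-k:y+k,x-k:x+k,::-1],(400,400),interpolation=cv2.INTER_CUBIC)
cv2.imwrite('pics/v4.png',np.hstack([m(w,315,200,100,0),m(b,273,356,40,0)]))
E
```

```text
[0.53040688 0.12410423 0.16721534] [ 1.99871114e-01  9.79822099e-01 -4.39324113e-04] 0.9532101515543127 8.15
[315.13707379 244.43327677] [429.07804948 261.63276108] [271.10945073 335.39723287]
```

View pics/v4.png

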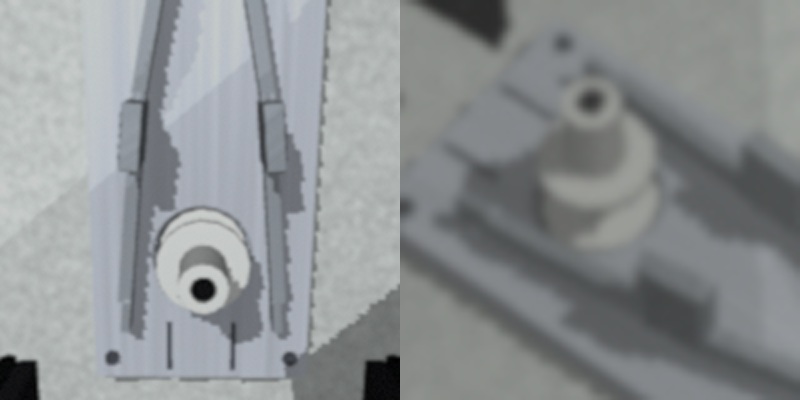

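The wrist crop shows the former in the recess between the open prongs. Its bore is at (316.5,244.5), where I predicted (315.1,244.4) for a fully seated former; the side view, at (271,336), agrees. The grip tops are at about (280,168) and (351,168).

```bash
python3 - <<'E'
from h import *
w=load('w4');s=r.sense();R=np.array(s['ee_rot']);p=np.array(s['tcp_pos'])
f=lambda x,y:(215+x/2,100+y/2)
for n,q,z in [('Louter',(119.5,137),.05),('Router',(285.5,137),.05),('Rfront',(275,171),.05),('Rback',(270,101),.05),('Lfront',(127,171),.05),('Lback',(134,101),.05),('bore',(203,289),.067),('lineL',(169.5,345),.012),('lineR',(233,345),.012),('line L0',(169.5,322),.012),('L1',(170,369),.012)]:
    X=plane(w,f(*q),z);print(n,X.round(4),'tool',(R.T@(X-p)*1e3).round(1))
# grip height from two views: inner/outer top corners right grip, in side view
b=load('d4');T=lambda x,y:(233+(x-400)/5,316+y/5)
c=plane(w,f(260,101),.05);print(proj(b,c))
print('grip top front-outer R?',tri([(w,f(119.5,171)),(b,T(637,262))]).round(4), tri([(w,f(121,171)),(b,T(703,315))]).round(4))
E
```

```text
Louter [0.4711 0.1048 0.05  ] tool [ 54.2 -30.7 117.3]
Router [0.4837 0.1664 0.05  ] tool [ 54.2  32.1 117.2]
Rfront [0.4956 0.1603 0.05  ] tool [ 41.3  28.5 117.2]
Rback [0.4695 0.1629 0.05  ] tool [ 67.4  25.9 117.2]
Lfront [0.4842 0.1047 0.05  ] tool [ 41.3 -28.2 117.2]
Lback [0.4594 0.1132 0.05  ] tool [ 67.4 -24.8 117.3]
bore [0.5313 0.1248 0.067 ] tool [ -0.7   0.9 100.2]
lineL [0.5726 0.1005 0.012 ] tool [-46.2 -14.6 155.2]
lineR [0.5786 0.1299 0.012 ] tool [-46.2  15.3 155.2]
line L0 [0.5613 0.1029 0.012 ] tool [-34.6 -14.5 155.2]
L1 [0.5847 0.0981 0.012 ] tool [-58.5 -14.6 155.2]
[296.60261385 372.02191332]
grip top front-outer R? [ 0.5138  0.0944 -0.0622] [ 0.509   0.0813 -0.1169]
```

Emit:
servo_tool:
  commands:
    - [[0,20,0.5,0,0,0,0],[0,45,0.5,0,0,0,0],[0,54,0.5,20,0,0,0],[0,54,0.5,50,0,0,0],[0,54,0.5,80,0,0,0]]

```text
time_s: 8.65
tcp_pos: [0.4778, 0.1359, 0.0875]
ee_rot: [[-0.98, 0.199, 0.002], [0.199, 0.98, 0.001], [-0.002, 0.002, -1.0]]
wrist_force: [-0.6, 1.0, -0.4]
gripper_width: 0.998
gripper_force: 0.0
```

Emit:
servo_tool:
  commands:
    - [[0,0,0,20,0,0,0],[0,0,0,40,0,0,0],[0,0,0,51,0,0,0],[0,0,0,51,0,0,0],[0.15,0,0,51,0,0,0]]

```text
time_s: 9.15
tcp_pos: [0.4782, 0.1357, 0.037]
ee_rot: [[-0.98, 0.199, 0.001], [0.199, 0.98, 0.0], [-0.001, 0.0, -1.0]]
wrist_force: [-0.2, -0.3, 1.0]
gripper_width: 0.964
gripper_force: 0.0
```

Emit:
servo_tool:
  commands:
    - [[0.2,0,0,0,0,0,0],[0.25,0,0,0,0,0,0],[0.28,0,0,0,0,0,0],[0.32,0,0,0,0,0,0],[0.35,0,0,0,0,0,0]]

```text
time_s: 9.65
tcp_pos: [0.4784, 0.1356, 0.0372]
ee_rot: [[-0.98, 0.199, 0.002], [0.199, 0.98, 0.001], [-0.002, 0.001, -1.0]]
wrist_force: [2.9, -1.9, 2.6]
gripper_width: 0.678
gripper_force: 3.8
```

Emit:
servo_tool:
  commands:
    - [[0.38,0,0,0,0,0,0],[0.41,0,0,0,0,0,0],[0.44,0,0,0,0,0,0],[0.47,0,0,0,0,0,0],[0.485,0,0,0,0,0,0]]

```text
time_s: 10.15
tcp_pos: [0.4793, 0.136, 0.0371]
ee_rot: [[-0.98, 0.199, 0.003], [0.199, 0.98, 0.001], [-0.003, 0.002, -1.0]]
wrist_force: [5.7, -3.8, 2.2]
gripper_width: 0.526
gripper_force: 6.8
```

Emit:
servo_tool:
  commands:
    - [[0.49,0,0,0,0,0,0],[0.494,0,0,0,0,0,0],[0.494,0,0,0,0,0,0],[0.494,0,0,0,0,0,0],[0.494,0,0,0,0,0,0]]

```text
time_s: 10.65
tcp_pos: [0.4794, 0.136, 0.0371]
ee_rot: [[-0.98, 0.199, 0.003], [0.199, 0.98, 0.001], [-0.003, 0.002, -1.0]]
wrist_force: [6.6, -2.4, 2.2]
gripper_width: 0.51
gripper_force: 7.5
```

```bash
python3 - <<'E'
from h import *
w=snap('wrist','w5');a=snap('scene','s5');b=snap('side','d5');s=r.sense();R=np.array(s['ee_rot']);p=np.array(s['tcp_pos']);print(p,R[:,1],s['gripper_width'],s['gripper_force'],s['wrist_force'])
m=lambda c,x,y,k:cv2.resize(c['pixels'][y-k:y+k,x-k:x+k,::-1],(400,400),interpolation=cv2.INTER_CUBIC)
cv2.imwrite('pics/v5.png',np.hstack([m(a,426,286,40),m(b,265,348,40)]))
cv2.imwrite('pics/w5c.png',w['pixels'][:,:,::-1])
E
```

```text
[0.47945925 0.13597135 0.03712957] [0.19896007 0.98000577 0.00189307] 0.5065931040855541 7.547581296230419 [ 6.43001835 -3.4827582   0.76011874]
```

View pics/v5.png

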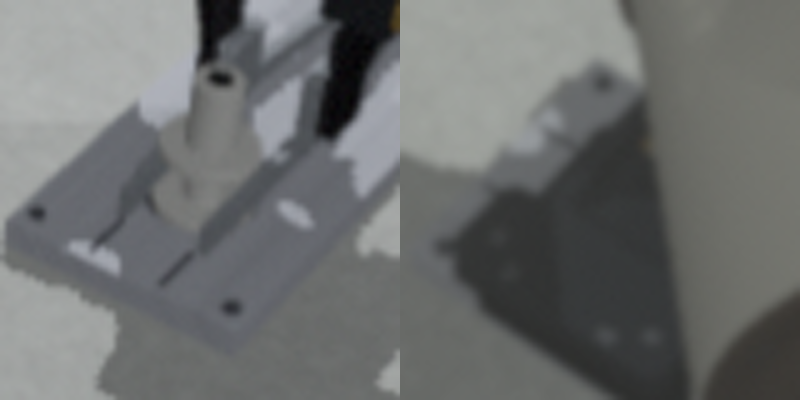

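View pics/w5c.png

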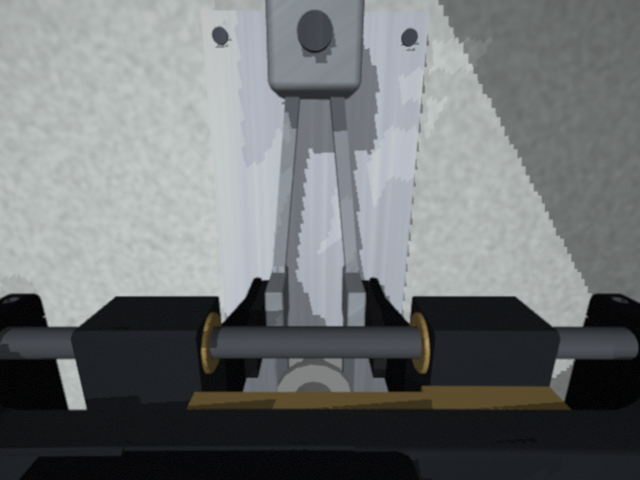

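The gripper is at 44.1 mm and 7.5 N. The scene crop shows both tips near the start of their lines, at about (122,210) and (203,250). I'll check the sideways centring with an overlay of the expected tip points.

```bash
python3 - <<'E'
from h import *
a=load('s5');w4=load('w4');y=np.array([.2,.98,0]);x=np.array([.98,-.2,0])
C=np.array([.531,.1238,0])
# scene bias: recess seen in s0 vs predicted
print(proj(load('s0'),C+[0,0,.012]),'seen 425.7 284.9')
for Y in(.015,-.015):
    print('line ends',[proj(a,C+x*X+y*Y+[0,0,.012]).round(1) for X in(.032,.056)])
    print('tip z17/27 (y-3,0,+3)',[proj(a,C+x*.035+y*(Y+d)+[0,0,z]).round(1) for z in(.017,.027) for d in(-.003,0,.003)])
x0,y0=400,275
im=cv2.resize(a['pixels'][y0:y0+60,x0:x0+60,::-1],(600,600),interpolation=cv2.INTER_CUBIC)
for Y,c in((.015,(0,0,255)),(-.015,(0,255,0))):
    for z in(.017,.027):
        q=(proj(a,C+x*.035+y*Y+[0,0,z])-[x0-.5,y0-.5])*10;cv2.circle(im,tuple(int(v) for v in q),3,c,-1)
    for X in(.032,.056):
        q=(proj(a,C+x*X+y*Y+[0,0,.012])-[x0-.5,y0-.5])*10;cv2.circle(im,tuple(int(v) for v in q),3,(255,0,0),-1)
cv2.imwrite('pics/v6.png',im)
E
```

```text
[425.64273649 284.3432874 ] seen 425.7 284.9
line ends [array([424.1, 296.1]), array([417.6, 302.8])]
tip z17/27 (y-3,0,+3) [array([422.2, 294.3]), array([423.6, 294.9]), array([425. , 295.6]), array([422.8, 290.2]), array([424.3, 290.8]), array([425.7, 291.5])]
line ends [array([410.3, 289.6]), array([403.7, 296.1])]
tip z17/27 (y-3,0,+3) [array([408.4, 287.7]), array([409.8, 288.4]), array([411.1, 289. ]), array([408.9, 283.7]), array([410.3, 284.3]), array([411.7, 285. ])]
```

View pics/v6.png

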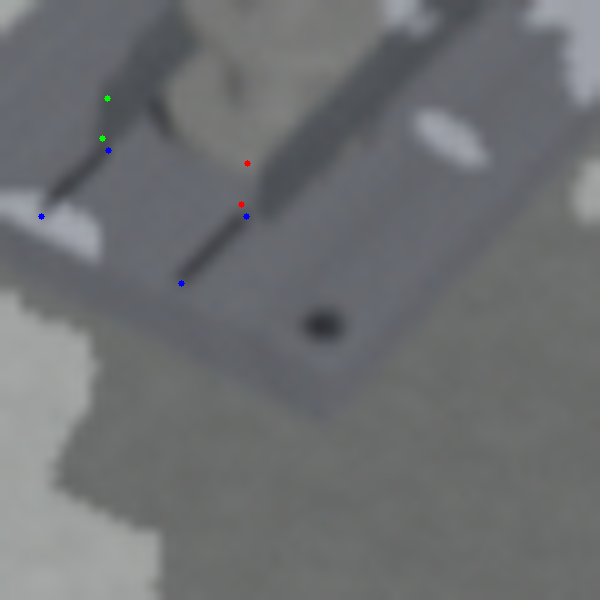

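The overlay shows both tips about 1.5 px, or roughly 3 mm, toward +y of their lines. That fits the TCP sitting 1.6 mm to the left, so I'll shift it back.

Emit:
servo_tool:
  commands:
    - [[0.494,0,-0.5,0,0,0,0],[0.494,0,-1,0,0,0,0],[0.494,0,-1.6,0,0,0,0],[0.494,0,-1.6,0,0,0,0],[0.494,0,-1.6,0,0,0,0]]

```text
time_s: 11.3
tcp_pos: [0.4793, 0.1351, 0.0371]
ee_rot: [[-0.98, 0.2, 0.004], [0.2, 0.98, 0.003], [-0.004, 0.003, -1.0]]
wrist_force: [6.0, 0.7, 1.4]
gripper_width: 0.51
gripper_force: 7.5
```

Emit:
servo_tool:
  commands:
    - [[0.494,0,0,0,0,0,0],[0.494,0,0,0,0,0,0],[0.494,0,0,0,0,0,0],[0.494,0,0,0,0,0,0],[0.494,0,0,0,0,0,0]]

```text
time_s: 11.8
tcp_pos: [0.4793, 0.1352, 0.0371]
ee_rot: [[-0.98, 0.2, 0.004], [0.2, 0.98, 0.003], [-0.004, 0.003, -1.0]]
wrist_force: [5.7, -0.7, 0.8]
gripper_width: 0.509
gripper_force: 7.5
```

```bash
python3 - <<'E'
from h import *
a=snap('scene','s7');s=r.sense();p=np.array(s['tcp_pos']);C=np.array([.531,.1238,0])
print(p,'clamp y mm',(p-C)@np.array([.2,.98,0])*1e3,s['gripper_width']*87,s['gripper_force'],s['wrist_force'])
x0,y0=400,275
f=lambda n:cv2.resize(load(n)['pixels'][y0:y0+35,x0:x0+40,::-1],(400,350),interpolation=cv2.INTER_CUBIC)
ims=[f('s5'),f('s7')]
y=np.array([.2,.98,0]);x=np.array([.98,-.2,0])
for im in ims:
  for Y in(.015,-.015):
    for z in(.017,.027):
        q=(proj(a,C+x*.035+y*Y+[0,0,z])-[x0-.5,y0-.5])*10;cv2.circle(im,tuple(int(v) for v in q),2,(0,0,255),-1)
cv2.imwrite('pics/v7.png',np.hstack([cv2.convertScaleAbs(i,alpha=1.7) for i in ims]))
E
```

```text
[0.47929766 0.13516851 0.0371321 ] clamp y mm 0.800673079341596 44.27736286208561 7.4975691423514945 [5.36911801 0.64259803 0.90830182]
```

View pics/v7.png

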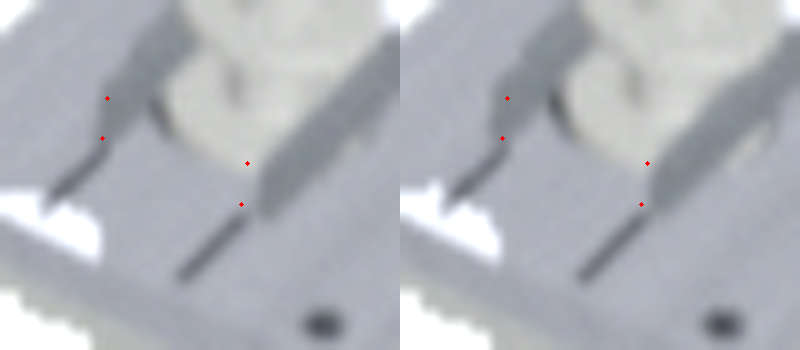

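The left tip is now about 1 mm from its line and the right one on it. The sideways force is balanced and the grip width is 44.3 mm, so I'm handing in.

```bash
python3 -c "
from station import r
print(r.finish_job())"
```

```text
the job is handed in; nothing more can be done
None
```

The 40 mm former is home in the recess, and I handed the job in at about 12 s with the gripper still squeezing (44.3 mm grip width, about 7.5 N) and both tips within about 1.5 mm of their lines; no verdict was returned.

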